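# Shim the hanging foot of a dissolution tester by feel

## Task

The dissolution tester on the right rocks because its front levelling foot, at the end away from the robot, hangs a few millimetres clear of the bench. Take the orange tapered shim out of the tray by its grip and, holding it flat on the bench, slide its thin end under that foot, centred and square to the front of the machine, until you feel a light steady drag and the foot just bears on it, without jamming it in or jacking the machine up. Let go and leave it there, and do not disturb the beaker, the jar or the bottle.

Things in the scene. Friction and masses are not known exactly. Their poses are not given: they have to be found in the camera images.
- shim: Orange tapered shim, 160 mm long, 36 mm wide, 64 to 100 g, lying flat in the tray. Origin on its underside below the middle of the grip; +x to the thin end, z up. 13 mm thick from x = -15 to +35 mm, then falling evenly to 2 mm at the thin end, x = +145 mm (1 mm per 10 mm).
- shim_grip (a point): Middle of the shim's grip, 40 mm above its underside, over its origin; axes as the shim's. The grip is an upright rib, 26 mm along x, 12 mm along y, from 13 to 58 mm above the underside; pinch it across y.
- shim_tip (a point): Middle of the shim's thin edge, at its underside: 145 mm along +x from the shim's origin.
- tester: White dissolution tester (bath with six vessels under a drive head), 740 mm wide, fixed. Origin on the bench (z = 0) straight below the centre of the hanging black levelling foot; +y points straight out of the machine's front, so the shim goes in along -y; z up. Posts, lid and bath begin 60 mm behind the foot's centre; nothing else of it stands within 75 mm in front of or beside the foot.
- sole_edge (a point): Point on the bench below the front edge of the foot's flat sole, 14.5 mm in front of its centre; axes as the tester's. Foot: round black pad, 40 mm across, bevelled outside the sole. The sole hangs 3.5 to 10 mm above the bench: how much is not measured. Once touched it gives upward 1 mm per 25 N. So the drag comes on within a few millimetres of sliding.
- beam_end (a point): Middle of the lower front edge of the white beam over the foot, 35 mm above the bench, 27 mm in front of the foot's centre. Beam: 40 mm wide, 40 mm high. Friction of the shim on foot and bench is 0.5 to 0.7. Pushing the shim in takes about 1.3 N per newton that the foot bears, plus 0.6 N per newton that you press it down; a light drag is 5 to 9 N.
- tray: Shallow steel tray on the bench, fixed, 170 mm along x, 240 mm along y, walls 18 mm high and 4 mm thick; origin at the centre of its underside. The shim lies on its floor, which is about 4 mm above the bench.
- beaker: Glass beaker, 76 mm across, 90 mm high, standing beside the foot; leave alone. Origin at the centre of its underside.
- jar: White tablet jar with blue cap, 54 mm across, 65 mm high, standing at the other side of the foot; leave alone. Origin at the centre of its underside.
- amber: Amber bottle with black cap, 60 mm across, 140 mm high, standing near the tray; leave alone. Origin at the centre of its underside.
Things that resemble listed ones, but are neither listed nor needed, are in the scene too. Of the things that look like the shim, the middle-sized one is meant.

How it is judged:
On the way:
1. the shim, held in the fingers, has its thin end under the foot (y of shim_tip in the frame of tester below 0.008 m and x of shim_tip in the frame of tester between -0.01 and 0.01 m and height (world z) of shim_tip below 0.004 m and contact force between the fingers and shim above 0.5 N), for 0.1 s.
At the end, for the whole second after the job is handed in: The shim lies still and flat on the bench, let go, its thin end past the foot's centre and within 10 mm of the foot's centre line, square to the machine's front within 8 degrees, and the foot bears on it with 1.5 to 8 N (contact force between shim and tester between 1.5 and 8 N and y of shim_tip in the frame of tester below 0 m and x of shim_tip in the frame of tester between -0.01 and 0.01 m and angle between the x axis of shim and the y axis of tester, either way round below 0.14 rad and angle between shim's own z axis and vertical below 0.05 rad and height (world z) of shim below 0.004 m and linear speed of shim below 0.01 m/s and contact force between the fingers and shim below 0.1 N); the robot touches nothing.
It fails at once if the foot is loaded with more than 12 N (shim jammed, machine jacked up) (contact force between shim and tester above 12 N).
It fails at once if the robot bumps the tester with more than 8 N (contact force between any of the arm, the fingers and tester above 8 N).
It fails at once if a bystander is moved by more than 20 mm or tipped (distance of any of beaker, jar, amber from where it was at the start of the episode above 0.02 m or angle between any of beaker, jar, amber's own z axis and vertical above 0.3 rad).
It also fails if it takes over 64 s, if anything falls off the work surface, if the arm or the gripper's body presses on something with over 40 N, if the wrist force passes 120 N, or if a joint passes its speed limit or range.

## Robot

A 7-joint arm with a two-finger parallel gripper is mounted at the origin on the work surface. World frame = base frame: x ahead of the robot, y to its left, z up, the work surface at z = 0. Lengths are in m, angles in rad, forces in N, time in s.
With the tool pointing down it reaches from about 0.425 to 0.875 m from the base axis. Payload 4.7 kg.
Tool frame: the origin (TCP) lies at the very end of the fingers, on their centre line; the grasp point (between the pads) lies 19 mm behind it; z points along the fingers, y is the line along which they close (so a half turn about z gives the same grasp; the last joint's range is limited). The gripper opens to 87 mm and grips with 3 to 60 N. Pads are 19 mm wide; open, the fingers measure 117 mm over their backs; the gripper's body (75 mm by 190 mm) begins 51 mm behind the grasp point.
Start: joints at [0.014, 0.321, -0.07, 1.45, 0.023, 1.371, -0.057], TCP at [0.65, -0, 0.223] pointing down, gripper open.
Joint ranges: [-2.86, 2.86], [-0.3, 2.09], [-1.38, 1.24], [0.06, 2.45], [-1.56, 4.7], [0.09, 2.05], [-2.69, 2.69]. Speed limits (rad/s): [2.57, 2.57, 3.14, 3.14, 3.14, 3.14, 3.14].

## Interface

Orientations are given as a rotation vector (axis times angle).
In Python, from bench import ctrl, vision gives the robot as it stands.
- The arm moves only by the tool jog_arm, never from a script. Its argument "increments" is a list of rows, each an object of numbers: "tx", "ty", "tz": the shift along the tool's x, y, z in mm; "wx", "wy", "wz": the turn, a rotation vector about the tool's x, y, z in rad; "gripper": the opening, from 0 (shut) to 1 (fully open). In form: [{"tx": .., "ty": .., "tz": .., "wx": .., "wy": .., "wz": .., "gripper": ..}, ...]. A call has exactly 5 rows; each row is the pose to reach, as a shift and turn from the pose commanded when the call began, along the tool's axes at that moment; what a row does not reach only later rows make up. A row lasts 1/12 s, in which the tool goes at most 41.7 mm and 7.16 degrees, less where a joint would pass 70% of its speed; a pose out of reach is approached as far as the arm can. A call with a gripper value outside its range is refused whole. The fingers move at their own pace and stop on an object; "grip_force" is the grip in N (left out, the last holds). Time passes only in rows, so rows that repeat a pose let the fingers close, or fill a call up. It gives the time, the measured TCP pose, the force, the opening and the grip force at its end, in the units of the state.
- ctrl.get_state(): the state, without advancing time (a new reading comes with each control period).
- vision.get_image(name): name is "scene" or "side" or "wrist"; returns a dict with "color" (480x640x3 uint8, blue, green, red), "fx", "fy", "cx", "cy" (pixels), "extrinsics" (4x4, takes a point from world to camera coordinates). Camera axes: x right, y down, z forward; pixel columns grow to the right and rows downward; lengths in m; the calibration is good to about 2 mm. A picture is of the moment at which its call begins. There is no depth.
- ctrl.close_job(): hands the job in; it is judged then, once.
Trained networks look in the newest picture that a camera, given by its name, has taken for a name from the list of things; names that differ only in an ending like _2 or _b are one class to them, and where a whole thing is asked for, a point or a joint stands for the part that bears it (a point fixed in the world has none). Each returns a list of dicts, best first, with "conf" (0 to 1); they miss things now and then, are a little off and sometimes report something else, mostly with a low value. They report only what shows in the picture. A call takes as long as a camera call. They do not tell look-alikes from the thing itself.
- vision.spot_in(camera, thing): "bbox" ([left, top, right, bottom] in pixels, round what is visible of it).
The state is a dict: "time": time; "joint_positions": joint angles; "qd": joint speeds; "joint_torque": joint torques, N m; "position": TCP position; "tool_rot": TCP orientation; "ft_force": force on the tool from outside, world axes, zero at the start; "torque": the same for the moment, N m; "grip_width": opening from 0.0 (shut) to 1.0 (fully open); "grip_force": force on a finger pad.
Only numpy, scipy, OpenCV 4.12 (cv2) and the standard library are available. Lean on these libraries where they do the work, as an engineer would, in place of code of your own. Each camera call takes 0.05 s, during which the arm holds its last target. There are 200 camera calls.

## Working session

There is one attempt and no reset: what is moved stays moved. The work goes in short steps, Python scripts to look and compute and a tool call to move; the robot and the scene stay as the last step left them, time stands still between calls to the robot, and variables do not carry over. Pictures are saved under pics/ and viewed, at most 10 in all, crops included, and the job is handed in when it is done.

Besides the shell and the picture viewer there is one more tool, called after "Request:" in YAML: its name, and indented under it one key for each argument. jog_arm: Moves the arm, as the interface text tells. Its arguments: {"type":"object","properties":{"increments":{"type":"array"},"grip_force":{"type":"number"}},"required":["increments"]}

```bash
mkdir -p pics
cat > h.py <<'E'
import numpy as np, cv2
from bench import ctrl, vision
def grab(n,f=None):
    im=vision.get_image(n)
    if f: cv2.imwrite('pics/'+f,im['color'])
    return im
def ray(im,u,v,z):
    E=np.array(im['extrinsics']);R,t=E[:3,:3],E[:3,3]
    d=R.T@np.array([(u-im['cx'])/im['fx'],(v-im['cy'])/im['fy'],1]);c=-R.T@t
    return c+d*(z-c[2])/d[2]
def proj(im,p):
    E=np.array(im['extrinsics']);q=E[:3,:3]@np.array(p)+E[:3,3]
    return np.array([im['fx']*q[0]/q[2]+im['cx'],im['fy']*q[1]/q[2]+im['cy']])
E
python3 - <<'E'
from h import *
a=grab('scene','s1.png');b=grab('side','d1.png')
for n,im in(('scene',a),('side',b)):
    print(n,-np.array(im['extrinsics'])[:3,:3].T@np.array(im['extrinsics'])[:3,3])
    for t in('shim','shim_grip','tester','sole_edge','beam_end','tray','beaker','jar','amber'):
        try: print(t,[(np.round(d['bbox']).tolist(),round(d['conf'],2)) for d in vision.spot_in(n,t)[:4]])
        except Exception as e: print(t,e)
print(ctrl.get_state())
E
```

```text
scene [1.23122486 0.11707261 0.85191208]
shim [([313.0, 217.0, 379.0, 253.0], 0.74), ([358.0, 293.0, 374.0, 340.0], 0.73), ([433.0, 229.0, 532.0, 268.0], 0.67)]
shim_grip [([317.0, 217.0, 377.0, 251.0], 0.8), ([356.0, 296.0, 373.0, 345.0], 0.61), ([431.0, 224.0, 534.0, 266.0], 0.55)]
tester [([0.0, 0.0, 220.0, 215.0], 0.65)]
sole_edge [([0.0, 0.0, 217.0, 214.0], 0.75)]
beam_end [([1.0, 0.0, 220.0, 214.0], 0.74), ([311.0, 216.0, 380.0, 256.0], 0.32)]
tray [([282.0, 202.0, 410.0, 284.0], 0.94)]
beaker [([172.0, 221.0, 214.0, 276.0], 0.92)]
jar [([195.0, 146.0, 220.0, 176.0], 0.85)]
amber [([292.0, 237.0, 321.0, 297.0], 0.96)]
side [0.10153825 1.0959203  1.30145361]
shim [([299.0, 265.0, 353.0, 302.0], 0.64), ([326.0, 170.0, 348.0, 205.0], 0.17)]
shim_grip [([227.0, 261.0, 267.0, 281.0], 0.82), ([298.0, 266.0, 350.0, 298.0], 0.69), ([242.0, 334.0, 287.0, 414.0], 0.61)]
tester [([389.0, 1.0, 639.0, 244.0], 0.77)]
sole_edge [([391.0, 0.0, 639.0, 246.0], 0.82)]
beam_end [([388.0, 0.0, 639.0, 245.0], 0.74)]
tray [([270.0, 238.0, 371.0, 331.0], 0.98)]
beaker []
jar [([430.0, 195.0, 452.0, 220.0], 0.75)]
amber [([275.0, 212.0, 302.0, 259.0], 0.89), ([297.0, 268.0, 355.0, 301.0], 0.58)]
{'time': 1.0, 'joint_positions': array([ 0.01409438,  0.32100151, -0.07008475,  1.45047831,  0.02261017,
        1.37079859, -0.05691355]), 'qd': array([ 7.55362366e-04, -2.31984628e-03, -5.70996675e-05, -2.53529147e-04,
       -1.59893105e-03, -8.39968682e-04,  1.08005855e-03]), 'joint_torque': array([ 1.84640407e-04, -4.91119409e+01, -4.02849577e-01, -3.12780154e+01,
       -6.37141010e-02,  3.37723782e-02,  2.55275310e-06]), 'position': array([ 6.50030859e-01, -3.42640324e-05,  2.22596336e-01]), 'tool_rot': array([2.22136360e+00, 2.22135951e+00, 4.98053958e-05]), 'ft_force': array([-0.52143472, -0.02694527,  0.20659897]), 'torque': array([ 0.01192779, -0.03150309,  0.04535464]), 'grip_force': 0.0, 'grip_width': 1.0027158812981591}
```

View pics/s1.png

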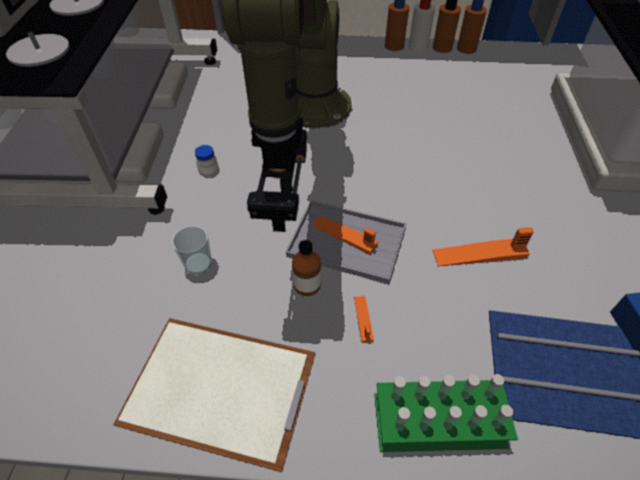

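View pics/d1.png

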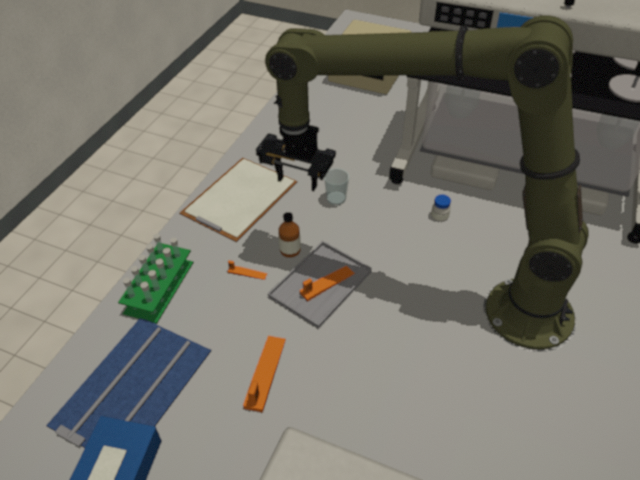

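Three orange candidates in the scene image: the tray one (345,235), a small one (364,318) and a large one (483,248). The tray one is middle-sized and lies in the tray, so it's the one meant. The foot is at scene (157,200) and side (397,172). I'll confirm with enlarged crops.

Run:
```python
from h import *
a=cv2.imread('pics/s1.png');b=cv2.imread('pics/d1.png')
c=lambda i,x,y,w,h:cv2.resize(i[y:y+h,x:x+w],(400,300),interpolation=cv2.INTER_CUBIC)
cv2.imwrite('pics/c1.png',np.vstack([np.hstack([c(a,290,195,120,90),c(a,120,165,80,60)]),np.hstack([c(b,265,235,120,90),c(b,360,140,80,60)])]))
for n,p in(('scene',[(157,210)]),('side',[(397,178)])):
    im=vision.get_image(n)
    for u,v in p: print(n,ray(im,u,v,0.005))
```

```text
scene [ 0.47436991 -0.35041972  0.005     ]
side [ 0.48117148 -0.36373426  0.005     ]
```

View pics/c1.png

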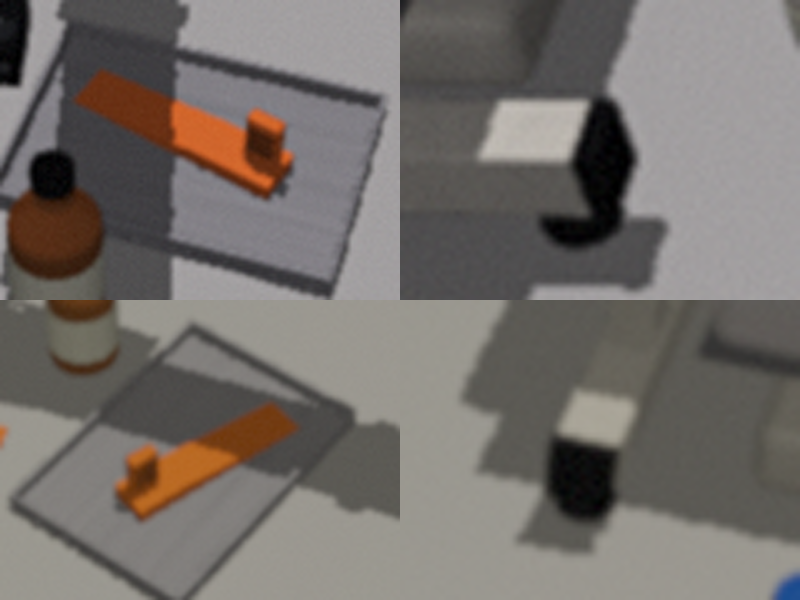

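The crops confirm the middle-sized shim in the tray: its rib stands at scene (369,236) with the thin end at upper left. The foot pad shows under the black beam end at about scene (156,210). Now I'll work out positions.

Run:
```python
from h import *
from scipy.optimize import least_squares
a=vision.get_image('scene');b=vision.get_image('side')
def tri(pa,pb):
    f=lambda p:np.r_[proj(a,p)-pa,proj(b,p)-pb]
    r=least_squares(f,[.6,0,.05]);return r.x,np.abs(r.fun).max()
S=lambda u,v:(290+u*.3,195+v*.3)
D=lambda u,v:(265+u*.3,235+(v-300)*.3)
F=lambda u,v:(120+(u-400)*.2,165+v*.2)
G=lambda u,v:(360+(u-400)*.2,140+(v-300)*.2)
r=lambda x:np.round(x,3)
# rib top centre
print('rib top',tri(S(265,122),D(142,456)))
for n,q,z in(('tipL',S(76,98),.006),('tipR',S(105,72),.006),('tailR',S(292,155),.017),('tailL',S(268,185),.017)):print(n,r(ray(a,*q,z)))
for n,q,z in(('tip1',D(275,405),.006),('tip2',D(298,430),.006),('tail1',D(118,487),.017),('tail2',D(140,510),.017)):print('side',n,r(ray(b,*q,z)))
print('tray corners',[r(ray(a,*S(*q),.018)) for q in((70,28),(383,98),(332,288))])
print('beaker base',r(ray(a,198,267,0)),'jar',r(ray(a,207,170,0)),r(ray(b,440,215,0)),'amber',r(ray(a,308,285,0)),r(ray(b,289,250,0)))
print('beaker side',r(ray(b,336,197,0)))
print('beam top far corner',r(ray(a,*F(575,160),.075)),'top near',r(ray(a,*F(603,97),.075)))
print('beam end side top',r(ray(b,*G(553,435),.075)),r(ray(b,*G(620,443),.075)), 'back', r(ray(b,*G(572,388),.075)),r(ray(b,*G(637,398),.075)))
print('beam end side bot',r(ray(b,*G(555,508),.035)),r(ray(b,*G(610,508),.035)))
print('pad scene',r(ray(a,*F(580,228),.008)))
```

```text
rib top (array([0.54899643, 0.16865086, 0.05587249]), np.float64(0.2761863813574337))
tipL [0.493 0.036 0.006]
tipR [0.467 0.055 0.006]
tailR [0.543 0.189 0.017]
tailL [0.571 0.173 0.017]
side tip1 [0.488 0.04  0.006]
side tip2 [0.461 0.058 0.006]
side tail1 [0.568 0.177 0.017]
side tail2 [0.542 0.191 0.017]
tray corners [array([0.436, 0.027, 0.018]), array([0.487, 0.253, 0.018]), array([0.652, 0.215, 0.018])]
beaker base [ 0.633 -0.209  0.   ] jar [ 0.317 -0.264  0.   ] [ 0.312 -0.26   0.   ] amber [0.663 0.041 0.   ] [0.666 0.042 0.   ]
beaker side [ 0.627 -0.214  0.   ]
beam top far corner [ 0.497 -0.329  0.075] top near [ 0.455 -0.328  0.075]
beam end side top [ 0.495 -0.325  0.075] [ 0.455 -0.334  0.075] back [ 0.498 -0.372  0.075] [ 0.459 -0.378  0.075]
beam end side bot [ 0.484 -0.307  0.035] [ 0.453 -0.32   0.035]
pad scene [ 0.479 -0.351  0.008]
```

Request:
jog_arm:
  increments:
    - {"tx": 34,"ty": -20,"tz": 0,"wz": 0.105,"gripper": 1}
    - {"tx": 68,"ty": -40,"tz": 0,"wz": 0.21,"gripper": 1}
    - {"tx": 101,"ty": -61,"tz": 10,"wz": 0.315,"gripper": 1}
    - {"tx": 135,"ty": -81,"tz": 30,"wz": 0.42,"gripper": 1}
    - {"tx": 169,"ty": -101,"tz": 50,"wz": 0.524,"gripper": 1}
  grip_force: 20

```text
validation failed for argument at $.in...
```

Run:
```python
from h import *
from scipy.spatial.transform import Rotation as R
w=grab('wrist','w1.png');s=ctrl.get_state();print(s['position'],R.from_rotvec(s['tool_rot']).as_matrix()[:,0])
print(proj(w,[.549,.1687,.062]))
print([ (np.round(d['bbox']),d['conf']) for d in vision.spot_in('wrist','shim')])
```

```text
[ 6.50007595e-01 -2.43185920e-05  2.22586505e-01] [-2.10728596e-05  9.99999998e-01 -6.41885016e-05]
[203.89053499  29.21493756]
[(array([155.,  12., 248., 189.]), 0.96), (array([354.,  26., 479.,  77.]), 0.73), (array([114.,   2., 323., 234.]), 0.47)]
```

View pics/w1.png

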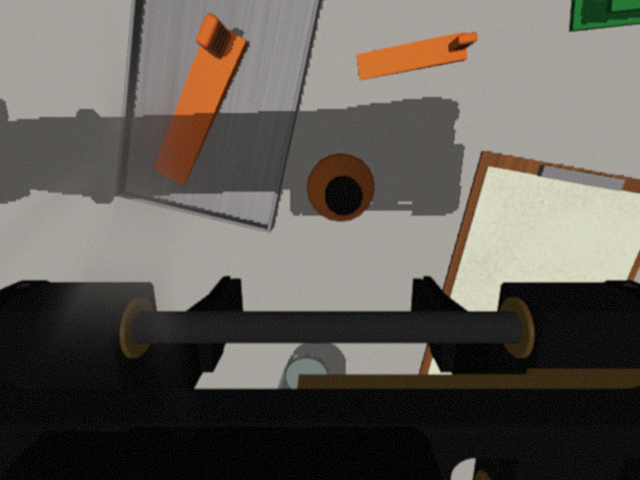

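The move was refused, probably because each row needs every field, so the arm hasn't moved. The wrist picture from the start pose shows the rib at (212,35), with the shim running down to a thin end at (170,178), which agrees with the projection. I'll resend with all the fields.

Request:
jog_arm:
  increments:
    - {"tx": 34,"ty": -20,"tz": 0,"wx": 0,"wy": 0,"wz": 0.105,"gripper": 1}
    - {"tx": 68,"ty": -40,"tz": 0,"wx": 0,"wy": 0,"wz": 0.21,"gripper": 1}
    - {"tx": 101,"ty": -61,"tz": 10,"wx": 0,"wy": 0,"wz": 0.315,"gripper": 1}
    - {"tx": 135,"ty": -81,"tz": 30,"wx": 0,"wy": 0,"wz": 0.42,"gripper": 1}
    - {"tx": 169,"ty": -101,"tz": 50,"wx": 0,"wy": 0,"wz": 0.524,"gripper": 1}
  grip_force: 20

```text
time: 1.72
position: [0.5508, 0.1667, 0.1754]
tool_rot: [2.725, 1.563, 0.004]
ft_force: [0.7, 0.6, 0.4]
grip_width: 1.002
grip_force: 0.0
```

Run:
```python
from h import *
from scipy.spatial.transform import Rotation as R
w=grab('wrist','w2.png');s=ctrl.get_state();print(s['position'],R.from_rotvec(s['tool_rot']).as_matrix()[:,0],s['time'])
print(proj(w,[.549,.1687,.062]),proj(w,[.4775,.0475,.006]))
im=w['color'];hsv=cv2.cvtColor(im,cv2.COLOR_BGR2HSV);m=cv2.inRange(hsv,(3,170,60),(15,255,255))
n,l,st,c=cv2.connectedComponentsWithStats(m);print(st[1:][st[1:,4]>300])
```

```text
[0.54344269 0.17537559 0.17069302] [ 5.01702892e-01  8.65039724e-01 -6.95510736e-04] 1.7667
[321.58371054 239.34162678] [322.11619905 350.27997635]
[[ 161    0  110   85 4695]
 [ 443   82  128   94 3186]
 [ 304  209   36  103 3395]]
```

View pics/w2.png

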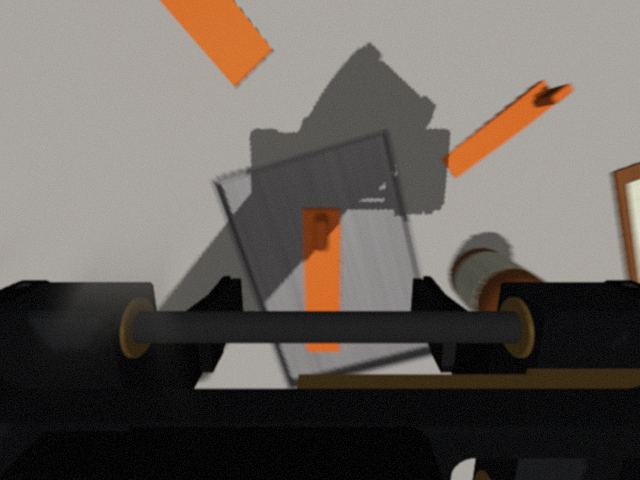

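The wrist picture shows the shim upright in the image at column 321, lined up with the tool, with its rib at about (321,230). I'll go down and grip.

Request:
jog_arm:
  increments:
    - {"tx": 0,"ty": 0,"tz": 20,"wx": 0,"wy": 0,"wz": 0,"gripper": 1}
    - {"tx": 0,"ty": 0,"tz": 55,"wx": 0,"wy": 0,"wz": 0,"gripper": 1}
    - {"tx": 0,"ty": 0,"tz": 90,"wx": 0,"wy": 0,"wz": 0,"gripper": 1}
    - {"tx": 0,"ty": 0,"tz": 120,"wx": 0,"wy": 0,"wz": 0,"gripper": 1}
    - {"tx": 0,"ty": 0,"tz": 135,"wx": 0,"wy": 0,"wz": 0,"gripper": 1}

```text
time: 2.18
position: [0.5488, 0.164, 0.0359]
tool_rot: [-2.719, -1.571, 0.009]
ft_force: [0.3, -0.0, -1.1]
grip_width: 0.996
grip_force: 0.0
```

Request:
jog_arm:
  increments:
    - {"tx": 0,"ty": 0,"tz": 11,"wx": 0,"wy": 0,"wz": 0,"gripper": 1}
    - {"tx": 0,"ty": 0,"tz": 11,"wx": 0,"wy": 0,"wz": 0,"gripper": 1}
    - {"tx": 0,"ty": 0,"tz": 11,"wx": 0,"wy": 0,"wz": 0,"gripper": 1}
    - {"tx": 0,"ty": 0,"tz": 11,"wx": 0,"wy": 0,"wz": 0,"gripper": 0.3}
    - {"tx": 0,"ty": 0,"tz": 11,"wx": 0,"wy": 0,"wz": 0,"gripper": 0.1}

```text
time: 2.6
position: [0.5528, 0.1654, 0.0307]
tool_rot: [2.72, 1.57, 0.005]
ft_force: [-0.1, -0.2, -0.1]
grip_width: 0.923
grip_force: 0.0
```

Request:
jog_arm:
  increments:
    - {"tx": 0,"ty": 0,"tz": 0,"wx": 0,"wy": 0,"wz": 0,"gripper": 0}
    - {"tx": 0,"ty": 0,"tz": 0,"wx": 0,"wy": 0,"wz": 0,"gripper": 0}
    - {"tx": 0,"ty": 0,"tz": 0,"wx": 0,"wy": 0,"wz": 0,"gripper": 0}
    - {"tx": 0,"ty": 0,"tz": 0,"wx": 0,"wy": 0,"wz": 0,"gripper": 0}
    - {"tx": 0,"ty": 0,"tz": 0,"wx": 0,"wy": 0,"wz": 0,"gripper": 0}
  grip_force: 25

```text
time: 3.02
position: [0.5514, 0.165, 0.029]
tool_rot: [2.721, 1.57, 0.0]
ft_force: [-0.9, 0.8, 0.9]
grip_width: 0.555
grip_force: 0.0
```

Request:
jog_arm:
  increments:
    - {"tx": 0,"ty": 0,"tz": 0,"wx": 0,"wy": 0,"wz": 0,"gripper": 0}
    - {"tx": 0,"ty": 0,"tz": 0,"wx": 0,"wy": 0,"wz": 0,"gripper": 0}
    - {"tx": 0,"ty": 0,"tz": 0,"wx": 0,"wy": 0,"wz": 0,"gripper": 0}
    - {"tx": 0,"ty": 0,"tz": 0,"wx": 0,"wy": 0,"wz": 0,"gripper": 0}
    - {"tx": 0,"ty": 0,"tz": 0,"wx": 0,"wy": 0,"wz": 0,"gripper": 0}

```text
time: 3.43
position: [0.5513, 0.1651, 0.0288]
tool_rot: [-2.721, -1.57, 0.0]
ft_force: [-0.3, 1.3, 0.0]
grip_width: 0.172
grip_force: 0.2
```

Request:
jog_arm:
  increments:
    - {"tx": 0,"ty": 0,"tz": 0,"wx": 0,"wy": 0,"wz": 0,"gripper": 0}
    - {"tx": 0,"ty": 0,"tz": 0,"wx": 0,"wy": 0,"wz": 0,"gripper": 0}
    - {"tx": 0,"ty": 0,"tz": 0,"wx": 0,"wy": 0,"wz": 0,"gripper": 0}
    - {"tx": 0,"ty": 0,"tz": 0,"wx": 0,"wy": 0,"wz": 0,"gripper": 0}
    - {"tx": 0,"ty": 0,"tz": 0,"wx": 0,"wy": 0,"wz": 0,"gripper": 0}

```text
time: 3.85
position: [0.5513, 0.165, 0.0288]
tool_rot: [2.721, 1.57, 0.0]
ft_force: [-0.3, 0.6, -0.4]
grip_width: 0.134
grip_force: 25.0
```

Request:
jog_arm:
  increments:
    - {"tx": 0,"ty": 0,"tz": -15,"wx": 0,"wy": 0,"wz": 0,"gripper": 0}
    - {"tx": 0,"ty": 0,"tz": -40,"wx": 0,"wy": 0,"wz": 0,"gripper": 0}
    - {"tx": 0,"ty": 0,"tz": -70,"wx": 0,"wy": 0,"wz": 0,"gripper": 0}
    - {"tx": -20,"ty": 6,"tz": -80,"wx": 0,"wy": 0,"wz": 0,"gripper": 0}
    - {"tx": -50,"ty": 15,"tz": -80,"wx": 0,"wy": 0,"wz": 0,"gripper": 0}

```text
time: 4.27
position: [0.5419, 0.1182, 0.1127]
tool_rot: [2.716, 1.578, 0.013]
ft_force: [-0.7, -0.6, -0.3]
grip_width: 0.136
grip_force: 25.0
```

Request:
jog_arm:
  increments:
    - {"tx": -30,"ty": 9,"tz": 0,"wx": 0,"wy": 0,"wz": 0,"gripper": 0}
    - {"tx": -60,"ty": 18,"tz": 0,"wx": 0,"wy": 0,"wz": -0.1,"gripper": 0}
    - {"tx": -90,"ty": 27,"tz": 0,"wx": 0,"wy": 0,"wz": -0.2,"gripper": 0}
    - {"tx": -120,"ty": 36,"tz": 0,"wx": 0,"wy": 0,"wz": -0.3,"gripper": 0}
    - {"tx": -150,"ty": 45,"tz": 0,"wx": 0,"wy": 0,"wz": -0.4,"gripper": 0}

```text
time: 4.68
position: [0.5026, -0.0396, 0.1089]
tool_rot: [2.349, 2.085, 0.0]
ft_force: [0.3, -0.5, -1.1]
grip_width: 0.14
grip_force: 25.0
```

Request:
jog_arm:
  increments:
    - {"tx": -23,"ty": -6,"tz": 0,"wx": 0,"wy": 0,"wz": -0.06,"gripper": 0}
    - {"tx": -46,"ty": -11,"tz": 15,"wx": 0,"wy": 0,"wz": -0.124,"gripper": 0}
    - {"tx": -69,"ty": -17,"tz": 35,"wx": 0,"wy": 0,"wz": -0.124,"gripper": 0}
    - {"tx": -69,"ty": -17,"tz": 55,"wx": 0,"wy": 0,"wz": -0.124,"gripper": 0}
    - {"tx": -69,"ty": -17,"tz": 60,"wx": 0,"wy": 0,"wz": -0.124,"gripper": 0}

```text
time: 5.1
position: [0.4749, -0.1058, 0.0462]
tool_rot: [-2.223, -2.215, 0.005]
ft_force: [-1.8, 1.3, -1.6]
grip_width: 0.137
grip_force: 25.0
```

Request:
jog_arm:
  increments:
    - {"tx": 0,"ty": 0,"tz": 0,"wx": 0,"wy": 0,"wz": 0,"gripper": 0}
    - {"tx": 0,"ty": 0,"tz": 0,"wx": 0,"wy": 0,"wz": 0,"gripper": 0}
    - {"tx": 0,"ty": 0,"tz": 0,"wx": 0,"wy": 0,"wz": 0,"gripper": 0}
    - {"tx": 0,"ty": 0,"tz": 0,"wx": 0,"wy": 0,"wz": 0,"gripper": 0}
    - {"tx": 0,"ty": 0,"tz": 0,"wx": 0,"wy": 0,"wz": 0,"gripper": 0}

```text
time: 5.52
position: [0.4788, -0.1041, 0.0499]
tool_rot: [2.219, 2.222, 0.002]
ft_force: [0.5, -0.8, -0.9]
grip_width: 0.138
grip_force: 25.0
```

Run:
```python
from h import *
a=grab('scene','s3.png')['color'];b=grab('side','d3.png')['color'];grab('wrist','w3.png')
c=lambda i,x,y,w,h,W,H:cv2.resize(i[y:y+h,x:x+w],(W,H),interpolation=cv2.INTER_CUBIC)
# foot+shim scene, side; far foot in both
top=np.hstack([c(a,130,165,160,120,400,300),c(b,300,130,160,120,400,300)])
bot=np.hstack([c(a,140,20,120,90,400,300),c(b,560,170,80,60,400,300)])
cv2.imwrite('pics/c3.png',np.vstack([top,bot]))
s=ctrl.get_state();print(s['time'],s['position'],s['tool_rot'])
```

```text
5.6667 [ 0.47822666 -0.10435173  0.04935418] [2.22035464e+00 2.22146520e+00 8.44692366e-04]
```

View pics/c3.png

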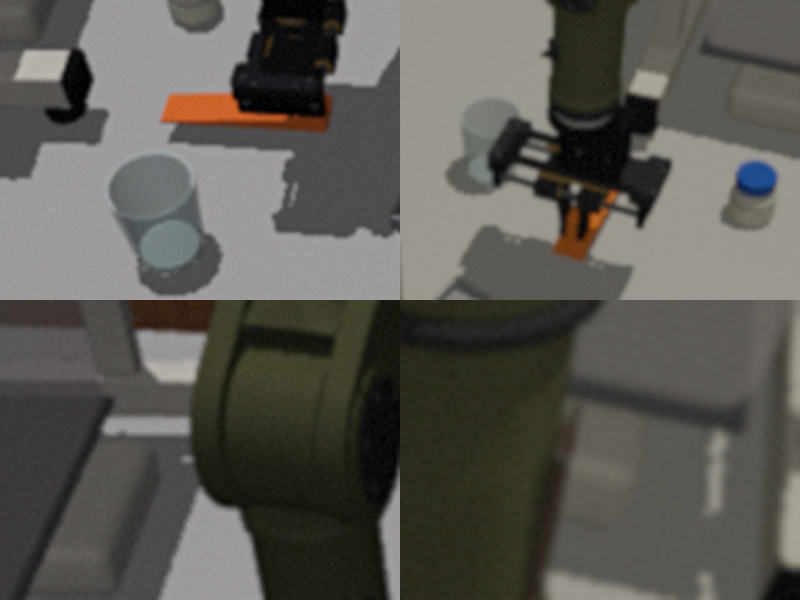

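Run:
```python
from h import *
a0=cv2.imread('pics/s1.png');b0=cv2.imread('pics/d1.png');a3=cv2.imread('pics/s3.png')
a=vision.get_image('scene');b=vision.get_image('side')
def blob(i,x,y,w,h,t=35):
    m=(i[y:y+h,x:x+w].max(2)<t).astype(np.uint8);n,l,s,c=cv2.connectedComponentsWithStats(m);k=1+s[1:,4].argmax()
    return s[k][:5]+[x,y,0,0,0],c[k]+[x,y]
P={}
for n,i,im,win in(('S1',a0,a,(140,178,32,40)),('S2',a0,a,(196,36,26,32)),('D1',b0,b,(384,155,30,32)),('D2',b0,b,(622,215,18,30))):
    s,c=blob(i,*win);P[n]=ray(im,*c,.05);print(n,s,c.round(1),P[n].round(4))
for q in(('S2','S1'),('D2','D1')):
    d=P[q[1]]-P[q[0]];print(np.linalg.norm(d),'axis angle from +x deg',np.degrees(np.arctan2(d[1],d[0])))
hsv=cv2.cvtColor(a3,cv2.COLOR_BGR2HSV);m=cv2.inRange(hsv,(3,170,60),(15,255,255));m[:, :180]=0;m[:,275:]=0;m[:190]=0;m[225:]=0
ys,xs=np.nonzero(m);print(xs.min(),xs.max(),ys.min(),ys.max())
# top edge and tip edge
T=[];
for x in range(200,222):
    y=ys[xs==x].min();T.append(ray(a,x,y-.5,.027+.002+(x-197)*.01/65)[:2])
T=np.array(T);print('near edge dir',np.degrees(np.arctan(np.polyfit(T[:,1],T[:,0],1)[0])),T[0],T[-1])
for q in((196.7,203),(194.5,213)):print('tip corner',ray(a,*q,.027))
```

```text
S1 [149 185  17  29 247] [159.  200.5] [ 0.4841 -0.3302  0.05  ]
S2 [210  39   7  16  66] [213.  47.] [-0.2316 -0.3649  0.05  ]
D1 [390 169  13  15 153] [395.7 175.5] [ 0.4752 -0.3226  0.05  ]
D2 [628 224  12  19 163] [634.7 234.1] [-0.2109 -0.3417  0.05  ]
0.716619560318048 axis angle from +x deg 2.7829610090792043
0.6863550065887923 axis angle from +x deg 1.597468055052768
195 261 203 216
near edge dir -0.8860478315327291 [ 0.46406227 -0.24051763] [ 0.46325886 -0.18856956]
tip corner [ 0.46402461 -0.24916763  0.027     ]
tip corner [ 0.49685754 -0.24617959  0.027     ]
```

The crops show the shim level in the air with its thin end at scene (196,208). The foot pad is at about (156,210), and the beaker and jar are well clear on either side. The machine is yawed about +3°, so I'll turn, shift sideways and lower.

Request:
jog_arm:
  increments:
    - {"tx": 0,"ty": -7,"tz": 4,"wx": 0,"wy": 0,"wz": -0.022,"gripper": 0}
    - {"tx": 0,"ty": -13,"tz": 10,"wx": 0,"wy": 0,"wz": -0.045,"gripper": 0}
    - {"tx": 0,"ty": -13,"tz": 16,"wx": 0,"wy": 0,"wz": -0.045,"gripper": 0}
    - {"tx": 0,"ty": -13,"tz": 20,"wx": 0,"wy": 0,"wz": -0.045,"gripper": 0}
    - {"tx": 0,"ty": -13,"tz": 20,"wx": 0,"wy": 0,"wz": -0.045,"gripper": 0}

```text
time: 6.18
position: [0.4637, -0.1044, 0.0276]
tool_rot: [-2.17, -2.269, 0.002]
ft_force: [-0.1, -0.4, -1.4]
grip_width: 0.137
grip_force: 25.0
```

Request:
jog_arm:
  increments:
    - {"tx": 0,"ty": 0,"tz": 1,"wx": 0,"wy": 0,"wz": 0,"gripper": 0}
    - {"tx": 0,"ty": 0,"tz": 2,"wx": 0,"wy": 0,"wz": 0,"gripper": 0}
    - {"tx": 0,"ty": 0,"tz": 3,"wx": 0,"wy": 0,"wz": 0,"gripper": 0}
    - {"tx": 0,"ty": 0,"tz": 3,"wx": 0,"wy": 0,"wz": 0,"gripper": 0}
    - {"tx": 0,"ty": 0,"tz": 3,"wx": 0,"wy": 0,"wz": 0,"gripper": 0}

```text
time: 6.6
position: [0.465, -0.1045, 0.026]
tool_rot: [2.171, 2.271, 0.0]
ft_force: [0.0, -0.4, 0.4]
grip_width: 0.134
grip_force: 25.0
```

Request:
jog_arm:
  increments:
    - {"tx": 0,"ty": 0,"tz": 1,"wx": 0,"wy": 0,"wz": 0,"gripper": 0}
    - {"tx": 0,"ty": 0,"tz": 1,"wx": 0,"wy": 0,"wz": 0,"gripper": 0}
    - {"tx": 0,"ty": 0,"tz": 1,"wx": 0,"wy": 0,"wz": 0,"gripper": 0}
    - {"tx": 0,"ty": 0,"tz": 1,"wx": 0,"wy": 0,"wz": 0,"gripper": 0}
    - {"tx": 0,"ty": 0,"tz": 1,"wx": 0,"wy": 0,"wz": 0,"gripper": 0}

```text
time: 7.02
position: [0.4649, -0.1045, 0.0249]
tool_rot: [2.171, 2.271, 0.0]
ft_force: [0.4, -0.2, -0.8]
grip_width: 0.136
grip_force: 25.0
```

Run:
```python
from h import *
for i in range(4):
    vision.get_image('wrist');s=ctrl.get_state();print(s['ft_force'].round(2),s['torque'].round(3),s['position'].round(4),s['tool_rot'].round(4))
```

```text
[-0.14 -0.07 -0.28] [0.052 0.004 0.009] [ 0.4648 -0.1045  0.0249] [2.1709e+00 2.2707e+00 1.0000e-04]
[0.39 0.27 0.05] [-0.001 -0.009 -0.023] [ 0.4649 -0.1046  0.0249] [2.1708e+00 2.2707e+00 1.0000e-04]
[-0.3   0.67 -0.44] [0.051 0.072 0.008] [ 0.4648 -0.1045  0.0249] [2.1707e+00 2.2709e+00 1.0000e-04]
[ 0.43  0.24 -0.74] [ 0.012  0.02  -0.006] [ 0.4649 -0.1045  0.0249] [2.1708e+00 2.2708e+00 1.0000e-04]
```

Not pressing on the bench yet, so I'll lower in small steps.

Request:
jog_arm:
  increments:
    - {"tx": 0,"ty": 0,"tz": 1,"wx": 0,"wy": 0,"wz": 0,"gripper": 0}
    - {"tx": 0,"ty": 0,"tz": 1,"wx": 0,"wy": 0,"wz": 0,"gripper": 0}
    - {"tx": 0,"ty": 0,"tz": 1,"wx": 0,"wy": 0,"wz": 0,"gripper": 0}
    - {"tx": 0,"ty": 0,"tz": 1,"wx": 0,"wy": 0,"wz": 0,"gripper": 0}
    - {"tx": 0,"ty": 0,"tz": 1,"wx": 0,"wy": 0,"wz": 0,"gripper": 0}

```text
time: 7.63
position: [0.4649, -0.1045, 0.0248]
tool_rot: [2.171, 2.271, 0.0]
ft_force: [-2.4, 1.2, 6.2]
grip_width: 0.139
grip_force: 25.0
```

Request:
jog_arm:
  increments:
    - {"tx": 0,"ty": 0,"tz": 1,"wx": 0,"wy": 0,"wz": 0,"gripper": 0}
    - {"tx": 0,"ty": 0,"tz": 1,"wx": 0,"wy": 0,"wz": 0,"gripper": 0}
    - {"tx": 0,"ty": 0,"tz": 1,"wx": 0,"wy": 0,"wz": 0,"gripper": 0}
    - {"tx": 0,"ty": 0,"tz": 1,"wx": 0,"wy": 0,"wz": 0,"gripper": 0}
    - {"tx": 0,"ty": 0,"tz": 1,"wx": 0,"wy": 0,"wz": 0,"gripper": 0}

```text
time: 8.05
position: [0.465, -0.1046, 0.0248]
tool_rot: [-2.171, -2.271, 0.0]
ft_force: [-5.9, 1.4, 14.6]
grip_width: 0.136
grip_force: 25.0
```

The bench contact is stiff, about 8 N/mm. I'll ease the press to roughly 2 N and slide forward to short of the foot.

Request:
jog_arm:
  increments:
    - {"tx": 0,"ty": 0,"tz": -1.6,"wx": 0,"wy": 0,"wz": 0,"gripper": 0}
    - {"tx": -10,"ty": 0,"tz": -1.6,"wx": 0,"wy": 0,"wz": 0,"gripper": 0}
    - {"tx": -22,"ty": 0,"tz": -1.6,"wx": 0,"wy": 0,"wz": 0,"gripper": 0}
    - {"tx": -32,"ty": 0,"tz": -1.6,"wx": 0,"wy": 0,"wz": 0,"gripper": 0}
    - {"tx": -40,"ty": 0,"tz": -1.6,"wx": 0,"wy": 0,"wz": 0,"gripper": 0}

```text
time: 8.47
position: [0.4671, -0.1457, 0.0248]
tool_rot: [2.171, 2.269, 0.001]
ft_force: [0.0, 1.6, 3.1]
grip_width: 0.137
grip_force: 25.0
```

Run:
```python
from h import *
for i in range(3):
    vision.get_image('wrist');s=ctrl.get_state();print(s['ft_force'].round(2),s['position'].round(4),s['tool_rot'].round(4))
a=grab('scene','s4.png')['color'];b=grab('side','d4.png')['color']
c=lambda i,x,y,w,h,W,H:cv2.resize(i[y:y+h,x:x+w],(W,H),interpolation=cv2.INTER_CUBIC)
cv2.imwrite('pics/c4.png',np.hstack([c(a,140,180,80,60,500,375),c(b,350,150,60,75,300,375)]))
```

```text
[ 0.83 -0.24  3.5 ] [ 0.467  -0.1475  0.0248] [ 2.1727e+00  2.2669e+00 -2.0000e-04]
[ 0.55 -2.09  3.94] [ 0.467  -0.147   0.0248] [ 2.1724e+00  2.2666e+00 -7.0000e-04]
[-0.61 -1.84  3.62] [ 0.467  -0.1464  0.0248] [ 2.1716e+00  2.2674e+00 -7.0000e-04]
```

View pics/c4.png

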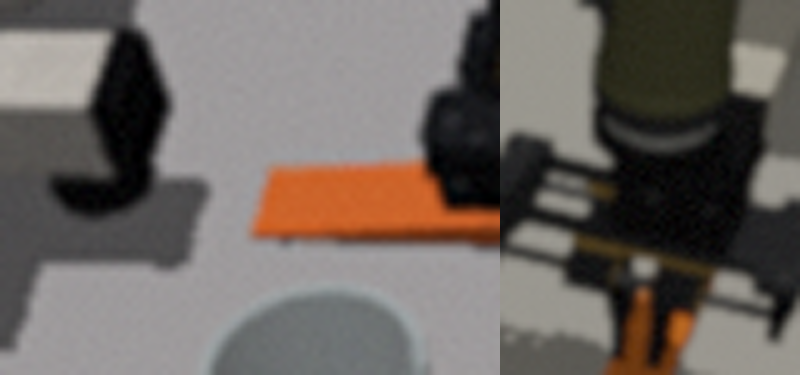

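The crop shows the thin end flat on the bench, with corners at scene (182.9,207.2) and (180.3,217.9). The pad spans columns 148–164 and its lowest point is at (155.2,214.1). I'll check the lateral offset.

Run:
```python
from h import *
from scipy.optimize import least_squares
a=vision.get_image('scene')
t=[ray(a,182.9,207.2,.002),ray(a,180.3,217.9,.002)];tip=(t[0]+t[1])/2;print('tip',t[0][:2],t[1][:2],tip)
th=np.linspace(0,2*np.pi,72)
for z in(.006,.010,.014):
    def f(p):
        q=np.array([proj(a,[p[0]+.02*np.cos(k),p[1]+.02*np.sin(k),z]) for k in th])
        return [q[:,0].min()-148,q[:,0].max()-164.3,q[:,1].max()-214.1]
    r=least_squares(f,[.478,-.354]);print(z,r.x,r.fun.round(2))
y=np.array([-np.sin(.0524),np.cos(.0524)])
# beam face corners (crop px): top far (92,107) top near (112,30)
for q in((92,107),(112,30)):print('beam top',ray(a,140+q[0]/6.25,180+q[1]/6.25,.075))
# bench+35 front lower edge right corner
for q in((168,105),(150,165)):print('low',ray(a,140+q[0]/6.25,180+q[1]/6.25,.035), ray(a,140+q[0]/6.25,180+q[1]/6.25,.075))
```

```text
tip [ 0.45754514 -0.29083271] [ 0.49312817 -0.28755976] [ 0.47533666 -0.28919623  0.002     ]
0.006 [ 0.46918275 -0.35384232] [-0.17  0.17 -0.01]
0.01 [ 0.47268949 -0.35164489] [-0.21  0.21 -0.01]
0.014 [ 0.47619619 -0.34944747] [-0.25  0.25 -0.01]
beam top [ 0.49746361 -0.32939743  0.075     ]
beam top [ 0.45687954 -0.33436819  0.075     ]
low [ 0.45638956 -0.32319711  0.035     ] [ 0.49432928 -0.30163935  0.075     ]
low [ 0.48841049 -0.32074218  0.035     ] [ 0.52478231 -0.29930463  0.075     ]
```

Request:
jog_arm:
  increments:
    - {"tx": -14,"ty": -1.5,"tz": -0.1,"wx": 0,"wy": 0,"wz": 0,"gripper": 0}
    - {"tx": -28,"ty": -3,"tz": -0.1,"wx": 0,"wy": 0,"wz": 0,"gripper": 0}
    - {"tx": -40,"ty": -3,"tz": -0.1,"wx": 0,"wy": 0,"wz": 0,"gripper": 0}
    - {"tx": -48,"ty": -3,"tz": -0.1,"wx": 0,"wy": 0,"wz": 0,"gripper": 0}
    - {"tx": -52,"ty": -3,"tz": -0.1,"wx": 0,"wy": 0,"wz": 0,"gripper": 0}

```text
time: 9.18
position: [0.4663, -0.1958, 0.0248]
tool_rot: [-2.17, -2.27, -0.002]
ft_force: [-0.4, 3.2, 6.8]
grip_width: 0.135
grip_force: 25.0
```

Request:
jog_arm:
  increments:
    - {"tx": -0.8,"ty": 0,"tz": 0,"wx": 0,"wy": 0,"wz": 0,"gripper": 0}
    - {"tx": -1.6,"ty": 0,"tz": 0,"wx": 0,"wy": 0,"wz": 0,"gripper": 0}
    - {"tx": -2.4,"ty": 0,"tz": 0,"wx": 0,"wy": 0,"wz": 0,"gripper": 0}
    - {"tx": -3.2,"ty": 0,"tz": 0,"wx": 0,"wy": 0,"wz": 0,"gripper": 0}
    - {"tx": -4,"ty": 0,"tz": 0,"wx": 0,"wy": 0,"wz": 0,"gripper": 0}

```text
time: 9.6
position: [0.4665, -0.1983, 0.0248]
tool_rot: [-2.168, -2.272, -0.002]
ft_force: [-1.4, 3.2, 7.3]
grip_width: 0.131
grip_force: 25.0
```

```bash
cat > f.py <<'E'
from h import *
F=[]
for i in range(3):
    vision.get_image('scene');s=ctrl.get_state();F.append(np.r_[s['ft_force'],s['position']*1000])
print(s['time'],np.mean(F,0).round(2),s['tool_rot'].round(4))
E
python3 f.py
```

```text
9.75 [-4.4000e-01  3.0900e+00  5.7600e+00  4.6658e+02 -1.9849e+02  2.4780e+01] [-2.168  -2.2719 -0.0023]
```

Request:
jog_arm:
  increments:
    - {"tx": -1,"ty": 0,"tz": -0.4,"wx": 0,"wy": 0,"wz": 0,"gripper": 0}
    - {"tx": -2,"ty": 0,"tz": -0.5,"wx": 0,"wy": 0,"wz": 0,"gripper": 0}
    - {"tx": -3,"ty": 0,"tz": -0.5,"wx": 0,"wy": 0,"wz": 0,"gripper": 0}
    - {"tx": -4,"ty": 0,"tz": -0.5,"wx": 0,"wy": 0,"wz": 0,"gripper": 0}
    - {"tx": -5,"ty": 0,"tz": -0.5,"wx": 0,"wy": 0,"wz": 0,"gripper": 0}

```text
time: 10.17
position: [0.4661, -0.2056, 0.0248]
tool_rot: [-2.171, -2.27, 0.0]
ft_force: [-0.0, 0.9, 1.0]
grip_width: 0.138
grip_force: 25.0
```

Request:
jog_arm:
  increments:
    - {"tx": -1,"ty": 0,"tz": 0,"wx": 0,"wy": 0,"wz": 0,"gripper": 0}
    - {"tx": -2,"ty": 0,"tz": 0,"wx": 0,"wy": 0,"wz": 0,"gripper": 0}
    - {"tx": -3,"ty": 0,"tz": 0,"wx": 0,"wy": 0,"wz": 0,"gripper": 0}
    - {"tx": -4,"ty": 0,"tz": 0,"wx": 0,"wy": 0,"wz": 0,"gripper": 0}
    - {"tx": -4,"ty": 0,"tz": 0,"wx": 0,"wy": 0,"wz": 0,"gripper": 0}

```text
time: 10.58
position: [0.4662, -0.2101, 0.0249]
tool_rot: [-2.172, -2.27, 0.001]
ft_force: [-0.6, -0.9, -0.1]
grip_width: 0.132
grip_force: 25.0
```

```bash
python3 f.py
```

```text
10.7333 [-2.3000e-01 -4.0000e-01 -6.1000e-01  4.6634e+02 -2.0971e+02  2.4930e+01] [-2.1709e+00 -2.2706e+00  3.0000e-04]
```

Request:
jog_arm:
  increments:
    - {"tx": 0,"ty": 0,"tz": 0.3,"wx": 0,"wy": 0,"wz": 0,"gripper": 0}
    - {"tx": -1,"ty": 0,"tz": 0.3,"wx": 0,"wy": 0,"wz": 0,"gripper": 0}
    - {"tx": -2,"ty": 0,"tz": 0.3,"wx": 0,"wy": 0,"wz": 0,"gripper": 0}
    - {"tx": -3,"ty": 0,"tz": 0.3,"wx": 0,"wy": 0,"wz": 0,"gripper": 0}
    - {"tx": -3,"ty": 0,"tz": 0.3,"wx": 0,"wy": 0,"wz": 0,"gripper": 0}

```text
time: 11.15
position: [0.4667, -0.2129, 0.0248]
tool_rot: [2.171, 2.27, -0.0]
ft_force: [-0.4, 0.0, 0.3]
grip_width: 0.134
grip_force: 25.0
```

```bash
python3 f.py
```

```text
11.3 [-1.3000e-01 -5.2000e-01 -5.4000e-01  4.6669e+02 -2.1275e+02  2.4810e+01] [ 2.1710e+00  2.2706e+00 -1.0000e-04]
```

Request:
jog_arm:
  increments:
    - {"tx": 0,"ty": 0,"tz": 0.3,"wx": 0,"wy": 0,"wz": 0,"gripper": 0}
    - {"tx": -1,"ty": 0,"tz": 0.3,"wx": 0,"wy": 0,"wz": 0,"gripper": 0}
    - {"tx": -2,"ty": 0,"tz": 0.3,"wx": 0,"wy": 0,"wz": 0,"gripper": 0}
    - {"tx": -3,"ty": 0,"tz": 0.3,"wx": 0,"wy": 0,"wz": 0,"gripper": 0}
    - {"tx": -3.5,"ty": 0,"tz": 0.3,"wx": 0,"wy": 0,"wz": 0,"gripper": 0}

```text
time: 11.72
position: [0.4673, -0.2158, 0.0248]
tool_rot: [2.17, 2.271, 0.001]
ft_force: [1.2, 1.4, 4.5]
grip_width: 0.133
grip_force: 25.0
```

```bash
python3 f.py
```

```text
11.8667 [ 1.0000e-01  2.2300e+00  4.1500e+00  4.6730e+02 -2.1596e+02  2.4780e+01] [2.1703e+00 2.2706e+00 9.0000e-04]
```

Request:
jog_arm:
  increments:
    - {"tx": -1,"ty": 0,"tz": -0.2,"wx": 0,"wy": 0,"wz": 0,"gripper": 0}
    - {"tx": -2,"ty": 0,"tz": -0.2,"wx": 0,"wy": 0,"wz": 0,"gripper": 0}
    - {"tx": -3,"ty": 0,"tz": -0.2,"wx": 0,"wy": 0,"wz": 0,"gripper": 0}
    - {"tx": -3.5,"ty": 0,"tz": -0.2,"wx": 0,"wy": 0,"wz": 0,"gripper": 0}
    - {"tx": -3.5,"ty": 0,"tz": -0.2,"wx": 0,"wy": 0,"wz": 0,"gripper": 0}

```text
time: 12.28
position: [0.4671, -0.2197, 0.0248]
tool_rot: [2.171, 2.271, 0.0]
ft_force: [-0.5, 1.5, 4.1]
grip_width: 0.137
grip_force: 25.0
```

```bash
python3 f.py
```

```text
12.4333 [ 1.3000e-01  1.8800e+00  4.2800e+00  4.6710e+02 -2.1968e+02  2.4790e+01] [2.1706e+00 2.2705e+00 1.0000e-04]
```

Request:
jog_arm:
  increments:
    - {"tx": -1,"ty": 0,"tz": -0.1,"wx": 0,"wy": 0,"wz": 0,"gripper": 0}
    - {"tx": -2,"ty": 0,"tz": -0.1,"wx": 0,"wy": 0,"wz": 0,"gripper": 0}
    - {"tx": -3,"ty": 0,"tz": -0.1,"wx": 0,"wy": 0,"wz": 0,"gripper": 0}
    - {"tx": -3.5,"ty": 0,"tz": -0.1,"wx": 0,"wy": 0,"wz": 0,"gripper": 0}
    - {"tx": -3.5,"ty": 0,"tz": -0.1,"wx": 0,"wy": 0,"wz": 0,"gripper": 0}

```text
time: 12.85
position: [0.4671, -0.2233, 0.0248]
tool_rot: [2.171, 2.271, -0.0]
ft_force: [0.2, 2.2, 4.5]
grip_width: 0.132
grip_force: 25.0
```

```bash
python3 f.py
```

```text
13.0 [ 2.4000e-01  2.5400e+00  4.4600e+00  4.6714e+02 -2.2324e+02  2.4780e+01] [ 2.1708e+00  2.2706e+00 -2.0000e-04]
```

Request:
jog_arm:
  increments:
    - {"tx": -1,"ty": 0,"tz": -0.2,"wx": 0,"wy": 0,"wz": 0,"gripper": 0}
    - {"tx": -2,"ty": 0,"tz": -0.2,"wx": 0,"wy": 0,"wz": 0,"gripper": 0}
    - {"tx": -3,"ty": 0,"tz": -0.2,"wx": 0,"wy": 0,"wz": 0,"gripper": 0}
    - {"tx": -3.5,"ty": 0,"tz": -0.2,"wx": 0,"wy": 0,"wz": 0,"gripper": 0}
    - {"tx": -3.5,"ty": 0,"tz": -0.2,"wx": 0,"wy": 0,"wz": 0,"gripper": 0}

```text
time: 13.42
position: [0.4671, -0.2269, 0.0248]
tool_rot: [2.171, 2.27, -0.001]
ft_force: [-0.6, 0.1, 1.7]
grip_width: 0.137
grip_force: 25.0
```

```bash
python3 f.py
```

```text
13.5667 [-3.5000e-01 -1.3000e-01  8.4000e-01  4.6707e+02 -2.2694e+02  2.4800e+01] [ 2.1711e+00  2.2704e+00 -8.0000e-04]
```

Request:
jog_arm:
  increments:
    - {"tx": -1,"ty": 0,"tz": 0.1,"wx": 0,"wy": 0,"wz": 0,"gripper": 0}
    - {"tx": -2,"ty": 0,"tz": 0.1,"wx": 0,"wy": 0,"wz": 0,"gripper": 0}
    - {"tx": -3,"ty": 0,"tz": 0.1,"wx": 0,"wy": 0,"wz": 0,"gripper": 0}
    - {"tx": -3.5,"ty": 0,"tz": 0.1,"wx": 0,"wy": 0,"wz": 0,"gripper": 0}
    - {"tx": -3.5,"ty": 0,"tz": 0.1,"wx": 0,"wy": 0,"wz": 0,"gripper": 0}

```text
time: 13.98
position: [0.4674, -0.2304, 0.0248]
tool_rot: [2.171, 2.27, -0.0]
ft_force: [0.5, -0.6, 0.4]
grip_width: 0.135
grip_force: 25.0
```

```bash
python3 f.py
```

```text
14.1333 [ 6.5000e-01 -2.3000e-01  1.9000e-01  4.6739e+02 -2.3037e+02  2.4800e+01] [ 2.1709e+00  2.2705e+00 -5.0000e-04]
```

Request:
jog_arm:
  increments:
    - {"tx": -1,"ty": 0,"tz": 0.2,"wx": 0,"wy": 0,"wz": 0,"gripper": 0}
    - {"tx": -2,"ty": 0,"tz": 0.2,"wx": 0,"wy": 0,"wz": 0,"gripper": 0}
    - {"tx": -3,"ty": 0,"tz": 0.2,"wx": 0,"wy": 0,"wz": 0,"gripper": 0}
    - {"tx": -3.5,"ty": 0,"tz": 0.2,"wx": 0,"wy": 0,"wz": 0,"gripper": 0}
    - {"tx": -3.5,"ty": 0,"tz": 0.2,"wx": 0,"wy": 0,"wz": 0,"gripper": 0}

```text
time: 14.55
position: [0.4678, -0.2337, 0.0248]
tool_rot: [2.171, 2.27, 0.0]
ft_force: [1.0, 0.6, 2.8]
grip_width: 0.132
grip_force: 25.0
```

```bash
python3 f.py
```

```text
14.7 [ 2.3000e-01  6.4000e-01  1.8400e+00  4.6780e+02 -2.3369e+02  2.4800e+01] [2.1705e+00 2.2705e+00 1.0000e-04]
```

Request:
jog_arm:
  increments:
    - {"tx": -1,"ty": 0,"tz": 0,"wx": 0,"wy": 0,"wz": 0,"gripper": 0}
    - {"tx": -2,"ty": 0,"tz": 0,"wx": 0,"wy": 0,"wz": 0,"gripper": 0}
    - {"tx": -3,"ty": 0,"tz": 0,"wx": 0,"wy": 0,"wz": 0,"gripper": 0}
    - {"tx": -3.5,"ty": 0,"tz": 0,"wx": 0,"wy": 0,"wz": 0,"gripper": 0}
    - {"tx": -3.5,"ty": 0,"tz": 0,"wx": 0,"wy": 0,"wz": 0,"gripper": 0}

```text
time: 15.12
position: [0.4679, -0.2372, 0.0248]
tool_rot: [2.171, 2.27, 0.0]
ft_force: [0.0, 1.6, 3.0]
grip_width: 0.137
grip_force: 25.0
```

```bash
python3 f.py
```

```text
15.2667 [-1.9000e-01  1.4800e+00  3.2600e+00  4.6792e+02 -2.3716e+02  2.4800e+01] [2.1707e+00 2.2705e+00 1.0000e-04]
```

Request:
jog_arm:
  increments:
    - {"tx": -1,"ty": 0,"tz": -0.1,"wx": 0,"wy": 0,"wz": 0,"gripper": 0}
    - {"tx": -2,"ty": 0,"tz": -0.1,"wx": 0,"wy": 0,"wz": 0,"gripper": 0}
    - {"tx": -3,"ty": 0,"tz": -0.1,"wx": 0,"wy": 0,"wz": 0,"gripper": 0}
    - {"tx": -3.5,"ty": 0,"tz": -0.1,"wx": 0,"wy": 0,"wz": 0,"gripper": 0}
    - {"tx": -3.5,"ty": 0,"tz": -0.1,"wx": 0,"wy": 0,"wz": 0,"gripper": 0}

```text
time: 15.68
position: [0.4679, -0.2407, 0.0248]
tool_rot: [2.171, 2.271, -0.0]
ft_force: [-0.1, 1.3, 2.6]
grip_width: 0.139
grip_force: 25.0
```

```bash
python3 f.py
```

```text
15.8333 [   0.52    1.43    2.96  467.95 -240.75   24.81] [ 2.1708e+00  2.2705e+00 -2.0000e-04]
```

Request:
jog_arm:
  increments:
    - {"tx": -1,"ty": 0,"tz": -0.1,"wx": 0,"wy": 0,"wz": 0,"gripper": 0}
    - {"tx": -2,"ty": 0,"tz": -0.1,"wx": 0,"wy": 0,"wz": 0,"gripper": 0}
    - {"tx": -3,"ty": 0,"tz": -0.1,"wx": 0,"wy": 0,"wz": 0,"gripper": 0}
    - {"tx": -3.5,"ty": 0,"tz": -0.1,"wx": 0,"wy": 0,"wz": 0,"gripper": 0}
    - {"tx": -3.5,"ty": 0,"tz": -0.1,"wx": 0,"wy": 0,"wz": 0,"gripper": 0}

```text
time: 16.25
position: [0.468, -0.2443, 0.0248]
tool_rot: [2.171, 2.27, -0.0]
ft_force: [-0.7, -0.2, 0.9]
grip_width: 0.132
grip_force: 25.0
```

```bash
python3 f.py
```

```text
16.4 [-2.5000e-01  5.0000e-01  1.6200e+00  4.6800e+02 -2.4432e+02  2.4810e+01] [ 2.1709e+00  2.2705e+00 -4.0000e-04]
```

Request:
jog_arm:
  increments:
    - {"tx": -1,"ty": 0,"tz": 0,"wx": 0,"wy": 0,"wz": 0,"gripper": 0}
    - {"tx": -2,"ty": 0,"tz": 0,"wx": 0,"wy": 0,"wz": 0,"gripper": 0}
    - {"tx": -3,"ty": 0,"tz": 0,"wx": 0,"wy": 0,"wz": 0,"gripper": 0}
    - {"tx": -3.5,"ty": 0,"tz": 0,"wx": 0,"wy": 0,"wz": 0,"gripper": 0}
    - {"tx": -3.5,"ty": 0,"tz": 0,"wx": 0,"wy": 0,"wz": 0,"gripper": 0}

```text
time: 16.82
position: [0.4681, -0.2478, 0.0248]
tool_rot: [2.171, 2.27, -0.0]
ft_force: [-0.9, 0.4, 0.1]
grip_width: 0.139
grip_force: 25.0
```

```bash
python3 f.py
```

```text
16.9667 [-6.4000e-01  4.7000e-01  1.9000e-01  4.6817e+02 -2.4783e+02  2.4810e+01] [ 2.1708e+00  2.2706e+00 -4.0000e-04]
```

Request:
jog_arm:
  increments:
    - {"tx": -1,"ty": 0,"tz": 0.2,"wx": 0,"wy": 0,"wz": 0,"gripper": 0}
    - {"tx": -2,"ty": 0,"tz": 0.2,"wx": 0,"wy": 0,"wz": 0,"gripper": 0}
    - {"tx": -3,"ty": 0,"tz": 0.2,"wx": 0,"wy": 0,"wz": 0,"gripper": 0}
    - {"tx": -3.5,"ty": 0,"tz": 0.2,"wx": 0,"wy": 0,"wz": 0,"gripper": 0}
    - {"tx": -3.5,"ty": 0,"tz": 0.2,"wx": 0,"wy": 0,"wz": 0,"gripper": 0}

```text
time: 17.38
position: [0.4686, -0.2512, 0.0248]
tool_rot: [2.171, 2.27, 0.0]
ft_force: [-0.6, 0.8, 1.1]
grip_width: 0.135
grip_force: 25.0
```

```bash
python3 f.py
```

```text
17.5333 [   0.51    0.99    2.43  468.59 -251.17   24.81] [2.1706e+00 2.2704e+00 1.0000e-04]
```

Request:
jog_arm:
  increments:
    - {"tx": -1,"ty": 0,"tz": 0,"wx": 0,"wy": 0,"wz": 0,"gripper": 0}
    - {"tx": -2,"ty": 0,"tz": 0,"wx": 0,"wy": 0,"wz": 0,"gripper": 0}
    - {"tx": -3,"ty": 0,"tz": 0,"wx": 0,"wy": 0,"wz": 0,"gripper": 0}
    - {"tx": -3.5,"ty": 0,"tz": 0,"wx": 0,"wy": 0,"wz": 0,"gripper": 0}
    - {"tx": -3.5,"ty": 0,"tz": 0,"wx": 0,"wy": 0,"wz": 0,"gripper": 0}

```text
time: 17.95
position: [0.4687, -0.2546, 0.0248]
tool_rot: [2.171, 2.271, 0.0]
ft_force: [0.7, 1.3, 3.5]
grip_width: 0.136
grip_force: 25.0
```

```bash
python3 f.py
```

```text
18.1 [ 2.2000e-01  1.3700e+00  3.3500e+00  4.6870e+02 -2.5465e+02  2.4800e+01] [2.1706e+00 2.2705e+00 1.0000e-04]
```

Request:
jog_arm:
  increments:
    - {"tx": -1,"ty": 0,"tz": -0.1,"wx": 0,"wy": 0,"wz": 0,"gripper": 0}
    - {"tx": -2,"ty": 0,"tz": -0.1,"wx": 0,"wy": 0,"wz": 0,"gripper": 0}
    - {"tx": -3,"ty": 0,"tz": -0.1,"wx": 0,"wy": 0,"wz": 0,"gripper": 0}
    - {"tx": -3.5,"ty": 0,"tz": -0.1,"wx": 0,"wy": 0,"wz": 0,"gripper": 0}
    - {"tx": -3.5,"ty": 0,"tz": -0.1,"wx": 0,"wy": 0,"wz": 0,"gripper": 0}

```text
time: 18.52
position: [0.4687, -0.2582, 0.0248]
tool_rot: [2.171, 2.27, -0.0]
ft_force: [0.1, 1.9, 4.0]
grip_width: 0.141
grip_force: 25.0
```

```bash
python3 f.py
```

```text
18.6667 [-2.0000e-02  1.6100e+00  3.3600e+00  4.6873e+02 -2.5822e+02  2.4810e+01] [ 2.1708e+00  2.2705e+00 -2.0000e-04]
```

Request:
jog_arm:
  increments:
    - {"tx": -1,"ty": 0,"tz": -0.1,"wx": 0,"wy": 0,"wz": 0,"gripper": 0}
    - {"tx": -2,"ty": 0,"tz": -0.1,"wx": 0,"wy": 0,"wz": 0,"gripper": 0}
    - {"tx": -3,"ty": 0,"tz": -0.1,"wx": 0,"wy": 0,"wz": 0,"gripper": 0}
    - {"tx": -3.5,"ty": 0,"tz": -0.1,"wx": 0,"wy": 0,"wz": 0,"gripper": 0}
    - {"tx": -3.5,"ty": 0,"tz": -0.1,"wx": 0,"wy": 0,"wz": 0,"gripper": 0}

```text
time: 19.08
position: [0.4688, -0.2618, 0.0248]
tool_rot: [2.171, 2.27, -0.0]
ft_force: [0.2, 0.7, 1.2]
grip_width: 0.138
grip_force: 25.0
```

```bash
python3 f.py
```

```text
19.2333 [ 1.0000e-01  8.1000e-01  1.9000e+00  4.6876e+02 -2.6181e+02  2.4790e+01] [ 2.1709e+00  2.2705e+00 -5.0000e-04]
```

Request:
jog_arm:
  increments:
    - {"tx": -1,"ty": 0,"tz": 0,"wx": 0,"wy": 0,"wz": 0,"gripper": 0}
    - {"tx": -2,"ty": 0,"tz": 0,"wx": 0,"wy": 0,"wz": 0,"gripper": 0}
    - {"tx": -3,"ty": 0,"tz": 0,"wx": 0,"wy": 0,"wz": 0,"gripper": 0}
    - {"tx": -3.5,"ty": 0,"tz": 0,"wx": 0,"wy": 0,"wz": 0,"gripper": 0}
    - {"tx": -3.5,"ty": 0,"tz": 0,"wx": 0,"wy": 0,"wz": 0,"gripper": 0}

```text
time: 19.65
position: [0.469, -0.2644, 0.0248]
tool_rot: [-2.17, -2.271, -0.001]
ft_force: [-0.3, 3.0, 3.2]
grip_width: 0.135
grip_force: 25.0
```

```bash
python3 f.py
```

```text
19.8 [  -0.78    3.9     3.09  468.99 -264.43   24.8 ] [-2.1700e+00 -2.2708e+00 -5.0000e-04]
```

Drag has come on: 3.9 N in total, of which about 2.2 N is from the foot. One small step more.

Request:
jog_arm:
  increments:
    - {"tx": -0.4,"ty": 0,"tz": -0.1,"wx": 0,"wy": 0,"wz": 0,"gripper": 0}
    - {"tx": -0.8,"ty": 0,"tz": -0.1,"wx": 0,"wy": 0,"wz": 0,"gripper": 0}
    - {"tx": -1.2,"ty": 0,"tz": -0.1,"wx": 0,"wy": 0,"wz": 0,"gripper": 0}
    - {"tx": -1.2,"ty": 0,"tz": -0.1,"wx": 0,"wy": 0,"wz": 0,"gripper": 0}
    - {"tx": -1.2,"ty": 0,"tz": -0.1,"wx": 0,"wy": 0,"wz": 0,"gripper": 0}

```text
time: 20.22
position: [0.469, -0.2656, 0.0248]
tool_rot: [-2.17, -2.271, -0.001]
ft_force: [-0.1, 4.7, 1.6]
grip_width: 0.139
grip_force: 25.0
```

```bash
python3 f.py
```

```text
20.3667 [-1.6000e-01  4.8600e+00  2.2200e+00  4.6903e+02 -2.6558e+02  2.4800e+01] [-2.1699e+00 -2.2707e+00 -5.0000e-04]
```

Request:
jog_arm:
  increments:
    - {"tx": -0.3,"ty": 0,"tz": 0,"wx": 0,"wy": 0,"wz": 0,"gripper": 0}
    - {"tx": -0.6,"ty": 0,"tz": 0,"wx": 0,"wy": 0,"wz": 0,"gripper": 0}
    - {"tx": -0.6,"ty": 0,"tz": 0,"wx": 0,"wy": 0,"wz": 0,"gripper": 0}
    - {"tx": -0.6,"ty": 0,"tz": 0,"wx": 0,"wy": 0,"wz": 0,"gripper": 0}
    - {"tx": -0.6,"ty": 0,"tz": 0,"wx": 0,"wy": 0,"wz": 0,"gripper": 0}

```text
time: 20.78
position: [0.4691, -0.2659, 0.0248]
tool_rot: [-2.17, -2.271, -0.001]
ft_force: [-0.3, 5.9, 2.5]
grip_width: 0.136
grip_force: 25.0
```

```bash
python3 f.py; python3 f.py
```

```text
20.9333 [-9.0000e-02  5.6900e+00  2.4500e+00  4.6905e+02 -2.6585e+02  2.4810e+01] [-2.1695e+00 -2.2706e+00 -9.0000e-04]
21.0833 [-4.0000e-01  5.4100e+00  2.3800e+00  4.6903e+02 -2.6588e+02  2.4800e+01] [-2.1696e+00 -2.2704e+00 -8.0000e-04]
```

Total drag is about 5.6 N, which puts roughly 3–4 N on the foot. That's a light steady drag, so I'll let go and lift straight up.

Request:
jog_arm:
  increments:
    - {"tx": 0,"ty": 0,"tz": 0,"wx": 0,"wy": 0,"wz": 0,"gripper": 0.3}
    - {"tx": 0,"ty": 0,"tz": 0,"wx": 0,"wy": 0,"wz": 0,"gripper": 0.4}
    - {"tx": 0,"ty": 0,"tz": 0,"wx": 0,"wy": 0,"wz": 0,"gripper": 0.5}
    - {"tx": 0,"ty": 0,"tz": 0,"wx": 0,"wy": 0,"wz": 0,"gripper": 0.5}
    - {"tx": 0,"ty": 0,"tz": 0,"wx": 0,"wy": 0,"wz": 0,"gripper": 0.5}

```text
time: 21.5
position: [0.469, -0.2675, 0.025]
tool_rot: [2.171, 2.27, -0.001]
ft_force: [-0.5, 0.7, 0.2]
grip_width: 0.427
grip_force: 0.0
```

```bash
python3 f.py
```

```text
21.65 [ 2.4000e-01  4.9000e-01  8.0000e-02  4.6907e+02 -2.6719e+02  2.5000e+01] [ 2.1709e+00  2.2704e+00 -2.0000e-04]
```

Request:
jog_arm:
  increments:
    - {"tx": 0,"ty": 0,"tz": -5,"wx": 0,"wy": 0,"wz": 0,"gripper": 0.5}
    - {"tx": 0,"ty": 0,"tz": -15,"wx": 0,"wy": 0,"wz": 0,"gripper": 0.5}
    - {"tx": 0,"ty": 0,"tz": -35,"wx": 0,"wy": 0,"wz": 0,"gripper": 0.5}
    - {"tx": 0,"ty": 0,"tz": -65,"wx": 0,"wy": 0,"wz": 0,"gripper": 0.5}
    - {"tx": 0,"ty": 0,"tz": -95,"wx": 0,"wy": 0,"wz": 0,"gripper": 0.5}

```text
time: 22.07
position: [0.4686, -0.2666, 0.1214]
tool_rot: [-2.17, -2.27, 0.001]
ft_force: [1.3, 0.5, 1.3]
grip_width: 0.5
grip_force: 0.0
```

Request:
jog_arm:
  increments:
    - {"tx": 20,"ty": 0,"tz": -30,"wx": 0,"wy": 0,"wz": 0,"gripper": 0.5}
    - {"tx": 50,"ty": 0,"tz": -50,"wx": 0,"wy": 0,"wz": 0,"gripper": 0.5}
    - {"tx": 85,"ty": 0,"tz": -60,"wx": 0,"wy": 0,"wz": 0,"gripper": 0.5}
    - {"tx": 110,"ty": 0,"tz": -60,"wx": 0,"wy": 0,"wz": 0,"gripper": 0.5}
    - {"tx": 120,"ty": 0,"tz": -60,"wx": 0,"wy": 0,"wz": 0,"gripper": 0.5}

```text
time: 22.48
position: [0.4647, -0.1428, 0.1822]
tool_rot: [2.164, 2.275, 0.005]
ft_force: [-0.2, 1.2, 0.9]
grip_width: 0.502
grip_force: 0.0
```

```bash
python3 f.py
python3 - <<'E'
from h import *
a=grab('scene','s5.png')['color'];b=grab('side','d5.png')['color']
c=lambda i,x,y,w,h,W,H:cv2.resize(i[y:y+h,x:x+w],(W,H),interpolation=cv2.INTER_CUBIC)
cv2.imwrite('pics/c5.png',np.hstack([c(a,140,140,120,140,400,467),c(b,330,130,120,140,400,467)]))
E
```

```text
22.6333 [-5.1000e-01  4.0000e-01 -2.0000e-02  4.6403e+02 -1.4499e+02  1.8096e+02] [ 2.1687e+00  2.2712e+00 -4.0000e-04]
```

View pics/c5.png

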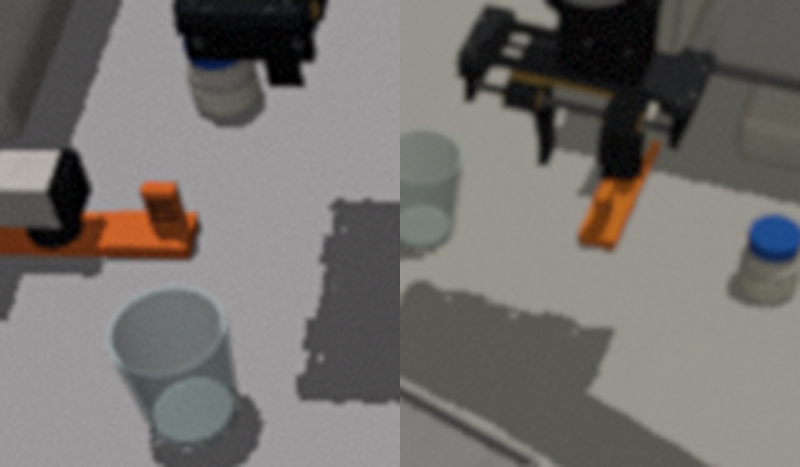

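The picture shows the shim lying flat, free of the fingers and running under the pad (scene crop, pad at (55,225) on the shim). The beaker and jar haven't moved. I'll hand it in.

```bash
python3 -c "
from bench import ctrl
print(ctrl.close_job())"
```

```text
the job is handed in; nothing more can be done
None
```

The shim is in under the front levelling foot with a light drag of about 5.6 N. It is released, flat and roughly centred, the beaker and jar are unmoved in the last picture (the bottle was not re-checked), and the job is handed in; no verdict came back.

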